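# Square the sole die on its bed and bolt it

## Robot

A 6-joint arm with a two-finger parallel gripper is mounted at the origin on the work surface. World frame = base frame: x ahead of the robot, y to its left, z up, the work surface at z = 0. Lengths are in mm, angles in rad, forces in N, time in s.
With the tool pointing down it reaches from about 250 to 775 mm from the base axis. Payload 8.9 kg.
Tool frame: the origin (TCP) lies at the very end of the fingers, on their centre line; the grasp point (between the pads) lies 19 mm behind it; z points along the fingers, y is the line along which they close (so a half turn about z gives the same grasp; the last joint's range is limited). The gripper opens to 85 mm and grips with 20 to 120 N. Pads are 22 mm wide; open, the fingers measure 114 mm over their backs; the gripper's body (76 mm by 85 mm) begins 54 mm behind the grasp point. The pads swing forward as they close: fully open they stand 13 mm farther back than shut.
Start: joints at [-0.139, 0.291, -0.153, 1.127, 0, 1.431], TCP at [524.999, 0.004, 207.505] pointing down, gripper open.
Joint ranges: [-2.52, 2.52], [-0.91, 1.74], [-1.3, 1.37], [-1.96, 2.02], [-1.52, 1.47], [-3.14, 3.14]. Speed limits (rad/s): [2.22, 2.22, 2.79, 3.14, 3.14, 3.14].

## Interface

Orientations are given as a unit quaternion [w, x, y, z].
In Python, from cell import monitor, cams, order gives the robot as it stands.
- The arm moves only by the shell command python3 -m jog 'ROWS' [OPENING] [FORCE]. ROWS is JSON, a list that holds one entry, the list of rows, each a list of 6 numbers: the shift along the tool's x, y, z as a fraction of full scale, then the turn, a rotation vector about the tool's x, y, z as a fraction of full scale. In form: [[[x, y, z, ax, ay, az], ...]]. A call has exactly 5 rows; each row is the pose to reach, as a shift and turn from the pose commanded when the call began, along the tool's axes at that moment, turning the shorter way round; what a row does not reach only later rows make up. Full scale, the value 1, is 300 mm for a shift and 180 degrees for a turn. A row lasts 1/8 s, in which the tool goes at most 62.5 mm and 10.7 degrees, less where a joint would pass 70% of its speed; a pose out of reach is approached as far as the arm can. A call with a number of a shift or a turn outside -1 to 1 is refused whole. A call with a gripper value outside its range is refused whole. OPENING is the gripper command: -1 is fully open, 1 is shut, values between are in proportion, set as the call begins (- or left out, the last holds). The fingers move at their own pace and stop on an object; FORCE is the grip in N (left out, the last holds). Time passes only in rows, so rows that repeat a pose let the fingers close, or fill a call up. It gives the time, the measured TCP pose, the force, the opening and the grip force at its end, in the units of the state.
- monitor.get_obs(): the state, without advancing time (a new reading comes with each control period).
- cams.snapshot(name): name is "scene" or "side" or "wrist"; returns a dict with "frame" (384x512x3 uint8, blue, green, red), "K" (3x3 intrinsics, pixels), "camera_from_world" (4x4, takes a point from world to camera coordinates); the wrist camera has in their place "tool_from_camera" (4x4, takes a point from camera to tool coordinates, whose origin is the TCP and whose axes are the flange's). Camera axes: x right, y down, z forward; pixel columns grow to the right and rows downward; lengths in mm; the calibration is good to about 2 mm. A picture is of the moment at which its call begins: read the wrist's pose just before it. There is no depth.
- order.job_done(): hands the job in; it is judged then, once.
The state is a dict: "time_s": time; "joint_positions": joint angles; "joint_velocities": joint speeds; "effort": joint torques, N m; "position": TCP position; "eef_rot": TCP orientation; "ft_force": force on the tool from outside, world axes, zero at the start; "torque": the same for the moment, N m; "opening": finger opening in mm; "finger_force": force on a finger pad.
Only numpy, scipy, OpenCV 4.12 (cv2) and the standard library are available. Lean on these libraries where they do the work, as an engineer would, in place of code of your own. Each camera call takes 0.05 s, during which the arm holds its last target. There are 200 camera calls.

## Task

The sole-cutting die lies skewed on the press bed. With its ear kept bearing on the round peg, push the diagonally opposite corner to turn the die in place until its far edge is fully home against the steel button of the stop block, and press it home there for a second with a firm but gentle push of about 10 N (never over 15 N). Then slide the bolt fully into the notch in the die, also gently (never over 20 N), let go, and leave the other things on the bench alone.

Things in the scene. Friction and masses are not known exactly. Their poses are not given: they have to be found in the camera images.
- bed: fixed grey press bed, a slab 210 (its x) by 280 (its y) by 20 mm thick, lying on the bench, turned up to 0.3 rad. Origin: centre of its underside. Its x axis points away from the robot ('far'), its y axis to the left, z up. It carries the peg, the stop block and the sliding bolt
- peg: fixed upright steel peg, 12 mm in diameter and 25 mm high, on the bed. Origin: centre of its foot, on the bed's top, at bed x = +45, y = -100 mm. Axes as the bed's
- stop: fixed dark steel stop block on the bed, 18 (x) by 30 (y) by 16 mm high. Origin: foot of the middle of its near face, 36 mm in x and 144 mm in y from the peg's centre. From that face, 7 mm over the bed's top, a round steel button of 11 mm diameter is screwed out towards the near side by 3 to 9 mm, differently each time; it does not give. The die's far edge must bear on it. Axes as the bed's
- plate: die plate, 10 mm thick, 0.32-0.56 kg (turns with 1-5 N), a 14 mm sole-shaped rim on top. Body spans its own x -70 (near edge) to +30 mm (far edge), y +6 (right edge) to +156 mm (left edge). Origin: underside, where the peg's centre lies when the ear is nested on it: home = origin and axes on the peg's, to 0.02 rad as the stop is set. Starts anticlockwise 0.25 to 0.45 rad, left end nearer the robot
- push_corner (a point): the die plate's near left corner, diagonally opposite the ear, half-way up the plate's edge (5 mm over the bed's top). Push the near edge, within the 40 mm next to this corner, towards the far side. The corner swings far and left on an arc about the peg; a finger that grips the edge by friction and does not follow that arc, or bears down, drags and jams the die short of the stop
- bolt_knob (a point): centre of the black upright knob of the sliding bolt at the left end of the bed: 18 mm in diameter, 22 mm high, on a 10 mm stem; centre 34 mm over the bed's top. The knob slides with the bolt along the bed's -y (to the right)
- bolt (a joint): travel of the sliding bolt in m: 0 drawn out, 0.034 fully in (hard end; the nose then stands 18 mm inside the notch of a die that is home). It slides with about 1.5 N of friction and stays where it is left
- tin: bystander: tin of 84 mm diameter, 110 mm high, standing on the bench to the right of the bed. Origin: centre of its underside
- hammer: bystander: hammer lying on the bench to the right of the bed, near the tin
- last: bystander: wooden shoe last about 200 by 60 by 75 mm standing on the bench to the left of the bed. Origin: centre of its underside
- ear (a point): middle of the ear, which sticks out to the right from the plate's far right corner: plate x +6 to +30, y -16 to +6 mm, 10 mm thick. The ear's near face and the plate's right edge make the inner corner that bears on the peg; at the start it is nested there to within 5 mm
- notch (a point): middle of the notch for the bolt in the plate's left edge, half-way up: 24 mm wide (plate x -32 to -8) and 22 mm deep (plate y +134 to +156), open to the left
- bolt_nose (a point): tip of the bolt's rounded nose, 5 mm over the bed's top, 55 mm ahead of the knob. The bolt is a steel bar 14 mm wide between two guide rails 12 mm high (a strap over them, at the die's side, reaches 15 mm)
Things that resemble listed ones, but are neither listed nor needed, are in the scene too. Leave any green or red look-alike of the plate alone.

How it is judged:
By the outcome, as a careful person would: the job done as asked, in the order asked, and still so for the second after the job is handed in, with the robot touching nothing.
It also fails if it takes over 66 s, if anything falls off the work surface, if the arm or the gripper's body presses on something with over 40 N, if the wrist force passes 120 N, or if a joint passes its speed limit or range.

## Working session

There is one attempt and no reset: what is moved stays moved. The work goes in short steps, Python scripts to look and compute and a shell command to move; the robot and the scene stay as the last step left them, time stands still between calls to the robot, and variables do not carry over. Pictures are saved under pics/ and viewed, at most 10 in all, crops included, and the job is handed in when it is done.

```bash
mkdir -p pics; ls; cat > h.py <<'E'
import numpy as np, cv2
from scipy.spatial.transform import Rotation as R
from cell import monitor, cams, order
def snap(n,f):
    o=monitor.get_obs(); s=cams.snapshot(n); cv2.imwrite('pics/'+f+'.png',s['frame'])
    K=np.array(s['K'])
    if n=='wrist':
        q=np.array(o['eef_rot']); T=np.eye(4); T[:3,:3]=R.from_quat(q[[1,2,3,0]]).as_matrix(); T[:3,3]=o['position']
        C=np.linalg.inv(T@np.array(s['tool_from_camera']))
    else: C=np.array(s['camera_from_world'])
    np.savez('pics/'+f+'.npz',K=K,C=C); return s['frame']
def ray(f,uv,z):
    d=np.load('pics/'+f+'.npz'); C=np.linalg.inv(d['C']); r=C[:3,:3]@np.linalg.inv(d['K'])@np.array([uv[0],uv[1],1.]); o=C[:3,3]
    return o+r*(z-o[2])/r[2]
def proj(f,p):
    d=np.load('pics/'+f+'.npz'); c=d['C'][:3,:3]@np.asarray(p,float)+d['C'][:3,3]; u=d['K']@c; return u[:2]/u[2]
E
python3 - <<'E'
from h import *
a=snap('scene','s0'); b=snap('side','d0'); c=snap('wrist','w0')
cv2.imwrite('pics/s0big.png',cv2.resize(a,(800,600),interpolation=cv2.INTER_CUBIC))
cv2.imwrite('pics/w0big.png',cv2.resize(c,(800,600),interpolation=cv2.INTER_CUBIC))
print(monitor.get_obs())
E
```

```text
pics
{'time_s': 0.15, 'joint_positions': array([-1.39297912e-01,  2.91148421e-01, -1.53914647e-01,  1.12671776e+00,
       -1.89872787e-05,  1.43151765e+00]), 'joint_velocities': array([-1.33207755e-03, -1.41229467e-05,  1.54102223e-03, -1.00059504e-04,
        9.87799060e-04, -2.22839692e-03]), 'effort': array([ 1.43475558e-03, -5.37369597e+01,  3.31521606e+01,  1.14745408e-02,
       -1.60248046e-04, -2.47105180e-05]), 'position': array([5.24654218e+02, 4.67327291e-02, 2.07079822e+02]), 'eef_rot': array([-3.87314432e-04,  7.07113493e-01,  7.07099898e-01, -3.03958042e-04]), 'ft_force': array([-0.38650748, -0.17826548, -0.19151101]), 'torque': array([-0.00491139,  0.02180127,  0.00016231]), 'finger_force': 0.0, 'opening': 85.26915615437687}
```

View pics/s0big.png

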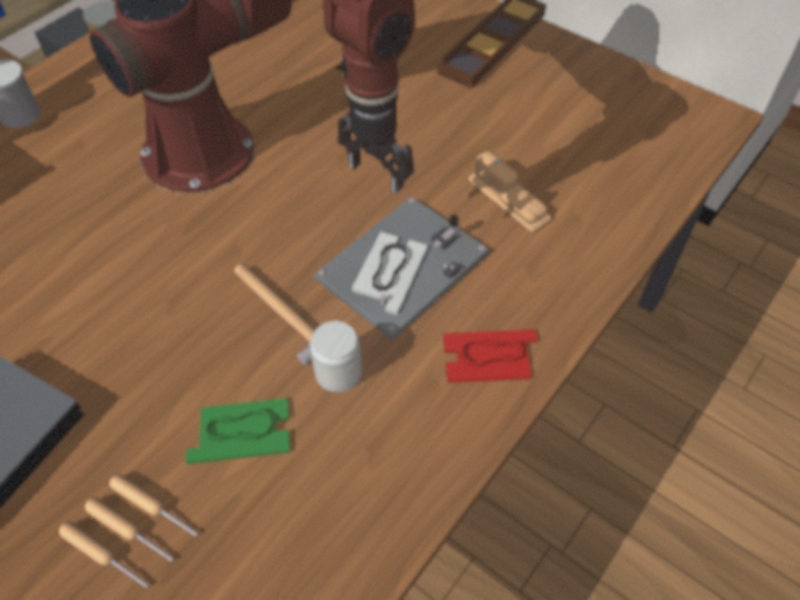

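View pics/w0big.png

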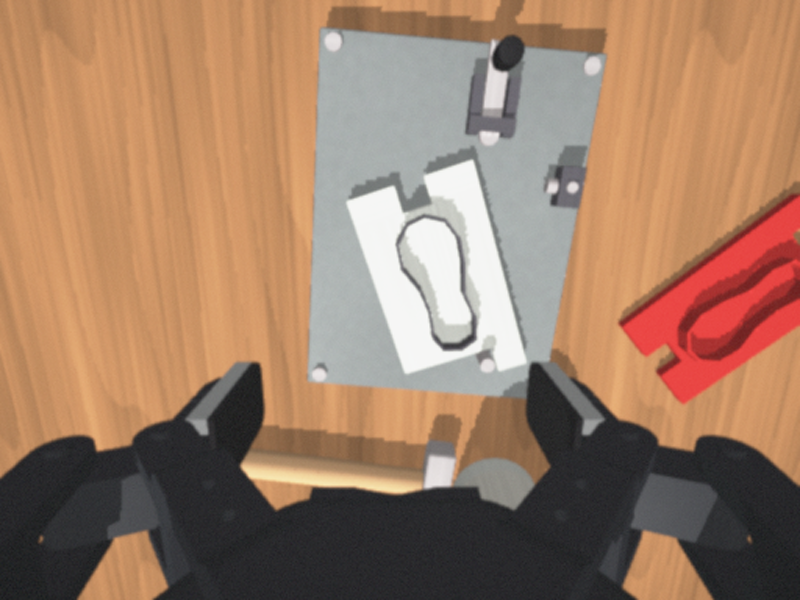

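The wrist view shows the bed upright, with far to the right and left at the top. In the enlarged picture the bed corners are near-left (320,30), far-left (605,53) and near-right (310,381). The peg top is at (488,356), the plate near-left corner at (348,203), the knob top at (512,48) and the button at (551,186).

```bash
cat > m.py <<'E'
from h import *
from scipy.optimize import least_squares
k=512/800
def W(u,v,z): return ray('w0',((u+.5)*k-.5,(v+.5)*k-.5),z)
bed=[((320,30),(-105,140)),((605,53),(105,140)),((310,381),(-105,-140))]
P=np.array([W(*a,20)[:2] for a,_ in bed]); Q=np.array([b for _,b in bed],float)
# peg top z=45, bed (45,-100)
P=np.vstack([P,W(488,358,45)[:2]]);Q=np.vstack([Q,[45,-100]])
P=np.vstack([P,W(562,190,36)[:2]]);Q=np.vstack([Q,[81,44]]) # approx near face of stop top
def rt(t):c,s=np.cos(t),np.sin(t);return np.array([[c,-s],[s,c]])
f=lambda p:((Q@rt(p[2]).T+p[:2])-P).ravel()
r=least_squares(f,[500,0,0]);print('bed',r.x,f(r.x).reshape(-1,2).round(1))
B=r.x
peg=rt(B[2])@[45,-100]+B[:2];print('peg',peg)
pl=[((348,203),(-70,156)),((472,160),(30,156)),((407,374),(-70,6)),((526,363),(30,-16))]
P2=np.array([W(*a,30)[:2] for a,_ in pl]);Q2=np.array([b for _,b in pl],float)
g=lambda p:((Q2@rt(p[2]).T+p[:2])-P2).ravel()
r2=least_squares(g,[*peg,.3]);print('plate',r2.x,g(r2.x).reshape(-1,2).round(1),'skew',r2.x[2]-B[2])
print('corner',rt(r2.x[2])@[-70,156]+r2.x[:2],'notch',rt(r2.x[2])@[-20,145]+r2.x[:2])
print('knob',W(510,50,65),'stopnear',rt(B[2])@[81,44]+B[:2],'notch home',rt(B[2])@[-20,145]+peg)
print('nose',W(489,141,25))
E
python3 m.py
```

```text
bed [ 5.63622859e+02  2.36843887e+01 -7.75211126e-02] [[-0.5  2.2]
 [ 2.   0.9]
 [-1.2 -1.3]
 [ 1.4 -5.5]
 [-1.7  3.6]]
peg [600.74336278 -79.5002427 ]
plate [ 6.02411717e+02 -7.87752015e+01  3.15640697e-01] [[-0.7  0. ]
 [ 0.5 -0.5]
 [-0.5  0.3]
 [ 0.7  0.3]] skew 0.3931618097639977
corner [487.44348899  47.78824684] notch [538.38805464  52.85295131]
knob [597.21333708 144.65122785  65.        ] stopnear [647.78710835  61.27932259] notch home [592.03273423  66.61315487]
nose [595.03158735  93.24725756  25.        ]
```

```bash
python3 -m jog '[[[0.02,-0.05,0.12,0,0,-0.05],[0.05,-0.12,0.25,0,0,-0.1],[0.076,-0.186,0.38,0,0,-0.1],[0.076,-0.186,0.45,0,0,-0.1],[0.076,-0.186,0.5,0,0,-0.1]]]' 1 40
python3 -c "
from h import *
c=snap('wrist','w1');cv2.imwrite('pics/w1b.png',cv2.resize(c,(800,600)))"
```

```text
time_s: 0.78
position: [468.3, 23.0, 56.4]
eef_rot: [-0.001, 0.588, 0.809, -0.0]
ft_force: [-0.2, -0.3, 0.1]
opening: -0.1
finger_force: 0.0
```

View pics/w1b.png

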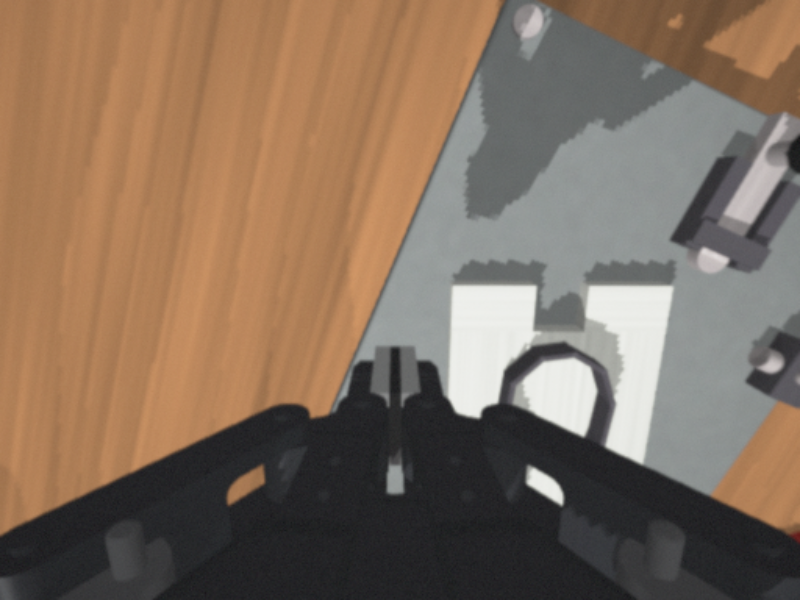

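Wrist view: the shut fingertips at about (396,350), and the plate's near edge upright at column 450, parallel to the fingers. Next I descend and close in.

```bash
python3 -m jog '[[[0,0,0.05,0,0,0],[0,0,0.1,0,0,0],[0,0.01,0.107,0,0,0],[0,0.023,0.107,0,0,0],[0,0.03,0.107,0,0,0]]]'; python3 -m jog '[[[0,0.003,0,0,0,0],[0,0.006,0,0,0,0],[0,0.009,0,0,0,0],[0,0.012,0,0,0,0],[0,0.015,0,0,0,0]]]'
```

```text
time_s: 1.45
position: [478.7, 25.6, 26.1]
eef_rot: [0.001, 0.588, 0.809, 0.0]
ft_force: [-0.6, 0.4, 0.3]
opening: 0.1
finger_force: 0.0
time_s: 2.08
position: [482.1, 27.0, 25.4]
eef_rot: [-0.0, 0.588, 0.809, -0.0]
ft_force: [0.8, -0.5, 0.3]
opening: 0.2
finger_force: 0.0
```

```bash
python3 -m jog '[[[0,0.003,0,0,0,0],[0,0.006,0,0,0,0],[0,0.009,0,0,0,0],[0,0.012,0,0,0,0],[0,0.012,0,0,0,0]]]'
```

```text
time_s: 2.7
position: [485.5, 28.1, 25.4]
eef_rot: [0.0, 0.588, 0.809, 0.0]
ft_force: [-0.2, 0.2, -0.6]
opening: -0.2
finger_force: 0.0
```

```bash
python3 -m jog '[[[0,0.003,0,0,0,0],[0,0.006,0,0,0,0],[0,0.009,0,0,0,0],[0,0.012,0,0,0,0],[0,0.012,0,0,0,0]]]'
```

```text
time_s: 3.32
position: [489.0, 29.2, 25.4]
eef_rot: [0.0, 0.588, 0.809, 0.0]
ft_force: [-0.6, -0.1, -0.2]
opening: 0.2
finger_force: 0.0
```

```bash
python3 -m jog '[[[0,0.003,0,0,0,0],[0,0.006,0,0,0,0],[0,0.009,0,0,0,0],[0,0.012,0,0,0,0],[0,0.012,0,0,0,0]]]'; python3 -c "
from h import *
c=snap('wrist','w2');cv2.imwrite('pics/w2b.png',cv2.resize(c[150:350,200:470],(800,593),interpolation=cv2.INTER_CUBIC))"
```

```text
time_s: 3.95
position: [492.4, 30.3, 25.4]
eef_rot: [0.0, 0.588, 0.809, 0.0]
ft_force: [0.1, -0.3, 0.1]
opening: -0.1
finger_force: 0.0
```

View pics/w2b.png

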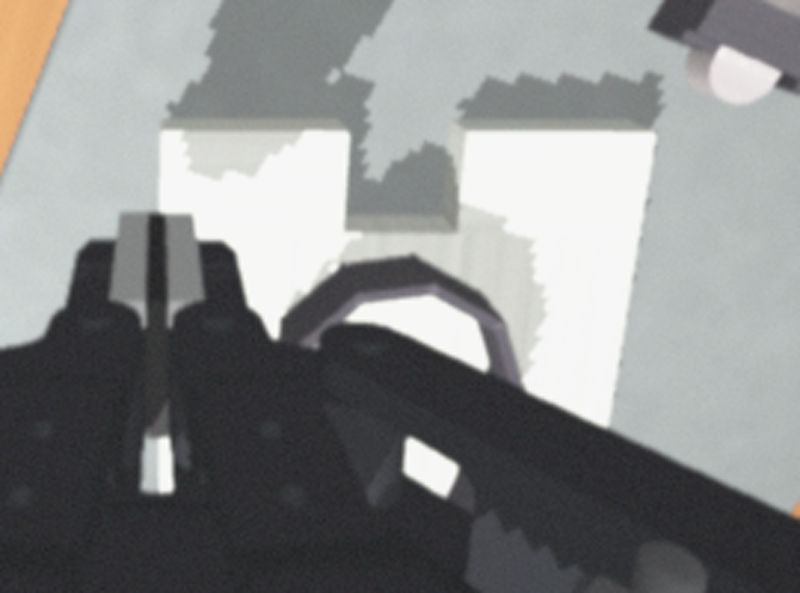

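Crop: the plate's near-left corner is at (160,130) and the fingertip spans columns 115–195 at row 213. The tip already covers the edge without any force, so I check its height from the side.

```bash
python3 - <<'E'
from h import *
c=snap('side','d2')
print('corner',ray('w2',(200+160/2.963,150+130/2.963),30), 'tip px',proj('w2',[492.4,30.3,25.4]))
p=proj('d2',[492.4,30.3,25.4]).astype(int);print('side tip',p)
x0,y0=max(p[0]-55,0),max(p[1]-50,0);print(x0,y0)
cv2.imwrite('pics/d2b.png',cv2.resize(c[y0:y0+83,x0:x0+110],(800,600),interpolation=cv2.INTER_CUBIC))
E
```

```text
corner [486.90322273  48.71726432  30.        ] tip px [253.17984735 220.95043675]
side tip [194 192]
139 142
```

View pics/d2b.png

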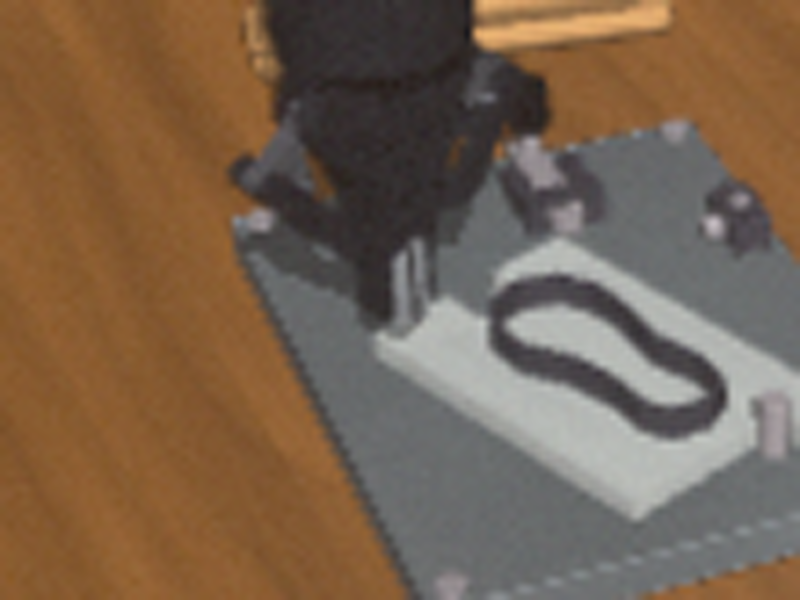

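```bash
python3 - <<'E'
from h import *
t=.316; e=np.array([-np.sin(t),np.cos(t),0])
for w in (8,11):
  for z in (25,30,35,40,45):
    q=np.array([492.4,30.3,z])+w*e
    print(w,z,((proj('w2',q)-[200,150])*2.963).round(),((proj('d2',q)-[139,142])*7.25).round())
E
python3 -m jog '[[[0,-0.02,0,0,0,0],[0,-0.04,0,0,0,0],[0,-0.07,0,0,0,0],[0,-0.07,0,0,0,0],[0,-0.07,0,0,0,0]]]'
```

```text
8 25 [158. 174.] [389. 356.]
8 30 [158. 182.] [388. 346.]
8 35 [158. 190.] [387. 336.]
8 40 [158. 199.] [386. 325.]
8 45 [158. 209.] [385. 315.]
11 25 [158. 161.] [384. 353.]
11 30 [158. 168.] [383. 343.]
11 35 [158. 176.] [382. 333.]
11 40 [158. 185.] [381. 322.]
11 45 [158. 194.] [380. 312.]
time_s: 4.68
position: [472.6, 23.8, 25.6]
eef_rot: [0.0, 0.588, 0.809, 0.0]
ft_force: [-0.4, -0.2, 0.3]
opening: 0.2
finger_force: 0.0
```

```bash
python3 -m jog '[[[0,0,0.003,0,0,0],[0,0,0.006,0,0,0],[0,0,0.009,0,0,0],[0,0,0.012,0,0,0],[0,0,0.012,0,0,0]]]';python3 -m jog '[[[0,0,0.002,0,0,0],[0,0,0.004,0,0,0],[0,0,0.005,0,0,0],[0,0,0.006,0,0,0],[0,0,0.006,0,0,0]]]';  python3 - <<'E'
from h import *
c=snap('wrist','w3');cv2.imwrite('pics/w3b.png',np.hstack([cv2.resize(c[150:350,180:380],(400,400),interpolation=cv2.INTER_CUBIC),cv2.resize(snap('side','d3')[142:242,129:229],(400,400),interpolation=cv2.INTER_CUBIC)]))
E
```

```text
time_s: 5.3
position: [472.3, 23.8, 21.7]
eef_rot: [-0.0, 0.588, 0.809, -0.0]
ft_force: [-0.6, 0.3, -0.8]
opening: -0.4
finger_force: 0.0
time_s: 5.92
position: [472.3, 23.8, 20.0]
eef_rot: [-0.0, 0.588, 0.809, -0.0]
ft_force: [0.5, -0.0, -0.0]
opening: 0.5
finger_force: 0.0
```

View pics/w3b.png

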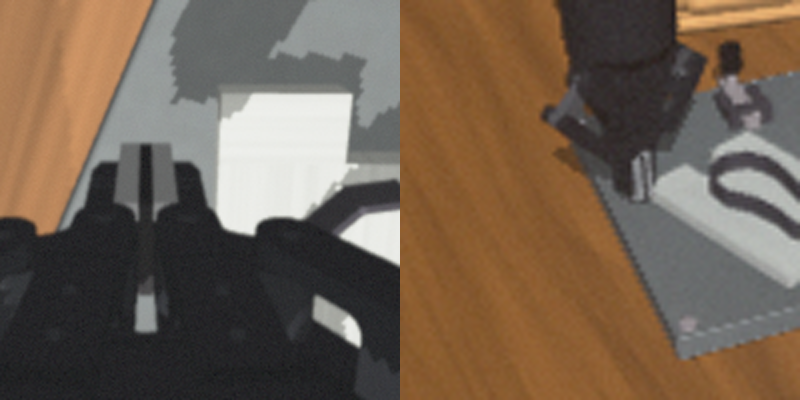

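Both views show the tip just beside the near edge and still clear of the bed, with no force. I lower it in small steps until the height is clear.

```bash
python3 -m jog '[[[0,0,0.001,0,0,0],[0,0,0.002,0,0,0],[0,0,0.003,0,0,0],[0,0,0.004,0,0,0],[0,0,0.005,0,0,0]]]'; python3 -c "
from h import *
print(((proj('d3',[472.3,23.8,20])-[129,142])*4),((proj('d3',[472.3,23.8,30])-[129,142])*4))"
```

```text
time_s: 6.65
position: [472.3, 23.8, 18.5]
eef_rot: [-0.0, 0.588, 0.809, -0.0]
ft_force: [-0.3, 0.3, -0.5]
opening: 0.4
finger_force: 0.0
[239.24640523 219.33284456] [238.11464319 208.02958936]
```

```bash
python3 -m jog '[[[0,0,0.001,0,0,0],[0,0,0.002,0,0,0],[0,0,0.003,0,0,0],[0,0,0.004,0,0,0],[0,0,0.005,0,0,0]]]'
```

```text
time_s: 7.28
position: [472.3, 23.8, 17.0]
eef_rot: [0.0, 0.588, 0.809, 0.0]
ft_force: [0.1, 0.5, -0.2]
opening: 0.0
finger_force: 0.0
```

```bash
python3 -m jog '[[[0,0,0.001,0,0,0],[0,0,0.002,0,0,0],[0,0,0.004,0,0,0],[0,0,0.005,0,0,0],[0,0,0.006,0,0,0]]]'
```

```text
time_s: 7.9
position: [472.3, 23.8, 15.2]
eef_rot: [-0.0, 0.588, 0.809, -0.0]
ft_force: [-0.3, -0.7, 0.1]
opening: 0.2
finger_force: 0.0
```

```bash
python3 -m jog '[[[0,0,0.001,0,0,0],[0,0,0.002,0,0,0],[0,0,0.003,0,0,0],[0,0,0.004,0,0,0],[0,0,0.005,0,0,0]]]'
```

```text
time_s: 8.52
position: [472.3, 23.8, 13.7]
eef_rot: [-0.0, 0.588, 0.809, -0.0]
ft_force: [0.0, 0.7, 1.0]
opening: 0.1
finger_force: 0.0
```

```bash
python3 -m jog '[[[0,0.007,0,0,0,0],[0,0.014,0,0,0,0],[0,0.021,0,0,0,0],[0,0.027,0,0,0,0],[0,0.027,0,0,0,0]]]';python3 -m jog '[[[0,0.002,0,0,0,0],[0,0.004,0,0,0,0],[0,0.006,0,0,0,0],[0,0.008,0,0,0,0],[0,0.008,0,0,0,0]]]'
```

```text
time_s: 9.15
position: [480.2, 26.4, 13.7]
eef_rot: [0.0, 0.588, 0.809, 0.0]
ft_force: [-0.3, 1.0, 0.3]
opening: -0.2
finger_force: 0.0
time_s: 9.78
position: [482.3, 27.1, 13.7]
eef_rot: [0.0, 0.588, 0.809, -0.0]
ft_force: [0.7, 0.4, 0.2]
opening: -0.3
finger_force: 0.0
```

```bash
python3 -m jog '[[[0,0.002,0,0,0,0],[0,0.004,0,0,0,0],[0,0.006,0,0,0,0],[0,0.008,0,0,0,0],[0,0.01,0,0,0,0]]]'
```

```text
time_s: 10.4
position: [485.2, 28.0, 13.7]
eef_rot: [-0.0, 0.588, 0.809, -0.0]
ft_force: [0.1, 0.6, -0.1]
opening: 0.1
finger_force: 0.0
```

```bash
python3 -m jog '[[[0,0.002,0,0,0,0],[0,0.004,0,0,0,0],[0,0.006,0,0,0,0],[0,0.008,0,0,0,0],[0,0.01,0,0,0,0]]]'; python3 - <<'E'
from h import *
c=snap('wrist','w4');cv2.imwrite('pics/w4b.png',np.hstack([cv2.resize(c[150:350,180:380],(400,400),interpolation=cv2.INTER_CUBIC),cv2.resize(snap('side','d4')[162:222,159:219],(400,400),interpolation=cv2.INTER_CUBIC)]))
E
```

```text
time_s: 11.02
position: [488.1, 28.9, 13.7]
eef_rot: [-0.0, 0.588, 0.809, -0.0]
ft_force: [1.1, -1.3, 0.8]
opening: 0.1
finger_force: 0.0
```

View pics/w4b.png

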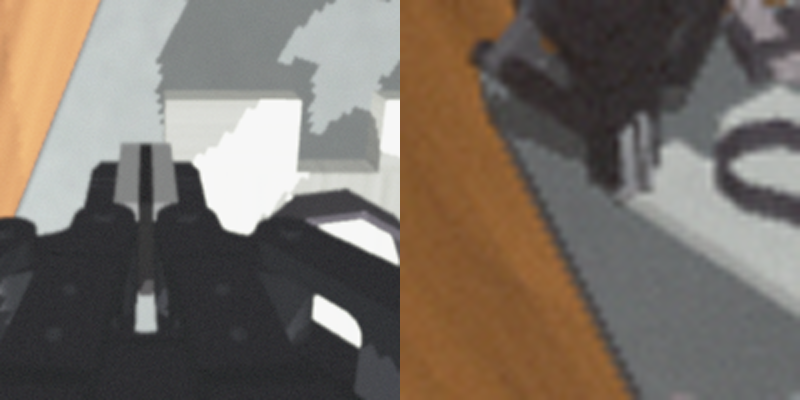

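```bash
python3 - <<'E'
from h import *
t=.316; e=np.array([-np.sin(t),np.cos(t),0]);n=np.array([np.cos(t),np.sin(t),0])
for w in (-11,11):
  for z in (14,20,25,30):
    q=np.array([488.1,28.9,z])+w*e
    print(w,z,((proj('w4',q)-[180,150])*2).round(),((proj('d4',q)-[159,162])*6.667+[400,0]).round())
C=ray('w4',(180+165/2,150+95/2),30)
print('corner',C, n@(C-[488.1,28.9,0]))
print('side of corner',((proj('d4',C)-[159,162])*6.667+[400,0]))
E
```

```text
-11 14 [147. 174.] [647. 238.]
-11 20 [147. 182.] [646. 226.]
-11 25 [147. 189.] [645. 217.]
-11 30 [147. 197.] [644. 208.]
11 14 [146. 109.] [613. 216.]
11 20 [147. 115.] [612. 205.]
11 25 [147. 121.] [611. 196.]
11 30 [147. 127.] [611. 186.]
corner [486.65110505  49.91022635  30.        ] 5.152132881302364
side of corner [605.71562339 172.41129704]
```

```bash
python3 -m jog '[[[0.001,0.002,0,0,0,0.001],[0.002,0.003,0,0,0,0.002],[0.003,0.005,0,0,0,0.003],[0.003,0.006,0,0,0,0.004],[0.004,0.007,0,0,0,0.005]]]'
```

```text
time_s: 11.75
position: [489.7, 30.7, 13.7]
eef_rot: [-0.0, 0.594, 0.804, -0.0]
ft_force: [-0.1, 0.2, -0.0]
opening: 0.5
finger_force: 0.0
```

Still no force, so the fingertips must stand well above the reported TCP (the pictures suggest 15–25 mm). I back off and feel for the bed.

```bash
python3 -m jog '[[[0,-0.02,0,0,0,0],[0,-0.04,0,0,0,0],[0,-0.055,0,0,0,0],[0,-0.055,0.006,0,0,0],[0,-0.055,0.012,0,0,0]]]'; python3 -m jog '[[[0,0,0,0,0,0],[0,0,0.002,0,0,0],[0,0,0.004,0,0,0],[0,0,0.006,0,0,0],[0,0,0.006,0,0,0]]]'
```

```text
time_s: 12.38
position: [474.0, 25.8, 10.0]
eef_rot: [0.0, 0.594, 0.804, 0.0]
ft_force: [-0.8, -0.2, 0.1]
opening: -0.1
finger_force: 0.0
time_s: 13.0
position: [473.8, 25.9, 8.3]
eef_rot: [-0.0, 0.594, 0.804, -0.0]
ft_force: [-1.4, -0.0, -0.2]
opening: -0.1
finger_force: 0.0
```

```bash
python3 -m jog '[[[0,0,0.002,0,0,0],[0,0,0.004,0,0,0],[0,0,0.006,0,0,0],[0,0,0.008,0,0,0],[0,0,0.008,0,0,0]]]'; python3 - <<'E'
from h import *
o=monitor.get_obs();print(o['position'],o['joint_positions'])
c=snap('wrist','w5');s=snap('side','d5')
cv2.imwrite('pics/w5b.png',cv2.resize(s[142:222,139:239],(800,640),interpolation=cv2.INTER_CUBIC)[:600])
print(((proj('d5',o['position'])-[139,142])*8))
E
```

```text
time_s: 13.62
position: [473.8, 25.9, 5.8]
eef_rot: [-0.0, 0.594, 0.804, -0.0]
ft_force: [-0.7, 0.8, 0.0]
opening: -0.2
finger_force: 0.0
[473.83174399  25.86634051   5.84741702] [-9.96941392e-02  4.20584841e-01 -5.72250560e-01  5.78066355e-01
 -5.91617657e-06  1.17266227e+00]
[403.5318826  465.96422278]
```

View pics/w5b.png

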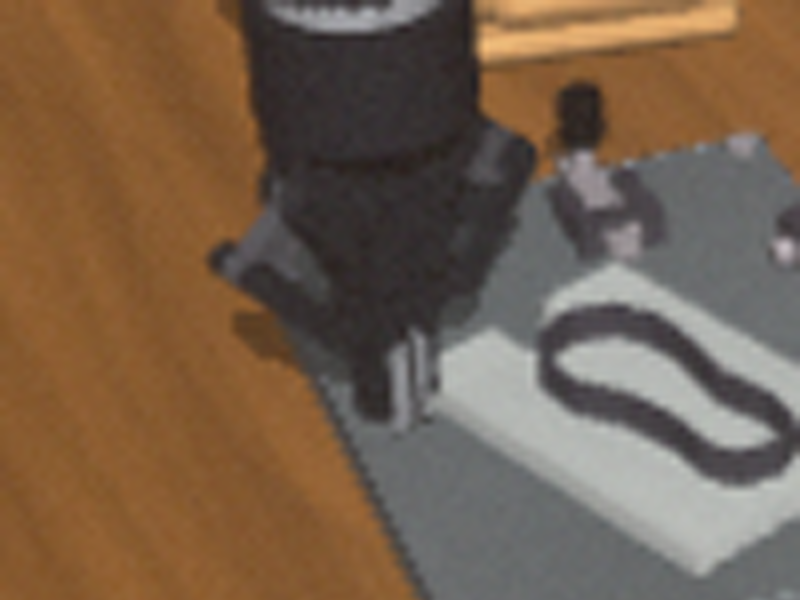

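The side crop shows the tip bottom at about (400,430), against a projected TCP of (403,466). That puts the tip about 15–20 mm above the TCP reading, so it is now level with the plate's edge. I push at this height.

```bash
python3 -m jog '[[[0,0.006,0,0,0,0],[0,0.012,0,0,0,0],[0,0.018,0,0,0,0],[0,0.021,0,0,0,0],[0,0.023,0,0,0,0]]]'; python3 -m jog '[[[0,0.002,0,0,0,0],[0,0.004,0,0,0,0],[0,0.006,0,0,0,0],[0,0.008,0,0,0,0],[0,0.01,0,0,0,0]]]'
```

```text
time_s: 14.35
position: [480.5, 27.9, 5.9]
eef_rot: [-0.0, 0.594, 0.804, -0.0]
ft_force: [0.3, -0.7, -0.9]
opening: 0.1
finger_force: 0.0
time_s: 14.98
position: [483.4, 28.8, 5.9]
eef_rot: [-0.0, 0.594, 0.804, 0.0]
ft_force: [0.2, 0.4, -0.1]
opening: -0.1
finger_force: 0.0
```

```bash
python3 -m jog '[[[0,0.002,0,0,0,0],[0,0.004,0,0,0,0],[0,0.006,0,0,0,0],[0,0.008,0,0,0,0],[0,0.01,0,0,0,0]]]'
```

```text
time_s: 15.6
position: [486.2, 29.7, 5.9]
eef_rot: [0.0, 0.594, 0.804, -0.0]
ft_force: [0.7, -0.6, -0.4]
opening: 0.4
finger_force: 0.0
```

```bash
python3 -m jog '[[[0.001,0.002,0,0,0,0.001],[0.002,0.004,0,0,0,0.002],[0.002,0.006,0,0,0,0.003],[0.003,0.008,0,0,0,0.004],[0.004,0.01,0,0,0,0.005]]]'
```

```text
time_s: 16.23
position: [488.6, 31.8, 5.9]
eef_rot: [-0.0, 0.601, 0.8, -0.0]
ft_force: [-2.3, 0.2, 0.5]
opening: 0.3
finger_force: 0.8
```

```bash
python3 -m jog '[[[0.003,0.0055,0,0,0,0.004],[0.006,0.011,0,0,0,0.008],[0.009,0.017,0,0,0,0.0115],[0.0115,0.0225,0,0,0,0.0155],[0.014,0.028,0,0,0,0.019]]]'
```

```text
time_s: 16.85
position: [495.7, 38.2, 5.9]
eef_rot: [-0.0, 0.624, 0.781, -0.0]
ft_force: [-1.9, 0.3, 0.5]
opening: -0.2
finger_force: 0.8
```

```bash
python3 -m jog '[[[0.0045,0.0085,0,0,0,0.006],[0.009,0.017,0,0,0,0.0115],[0.0125,0.0255,0,0,0,0.017],[0.0165,0.034,0,0,0,0.023],[0.0205,0.042,0,0,0,0.0285]]]'
```

```text
time_s: 17.48
position: [506.6, 47.1, 5.9]
eef_rot: [-0.0, 0.659, 0.752, -0.0]
ft_force: [-2.4, 1.0, 0.7]
opening: 0.0
finger_force: 1.1
```

```bash
python3 -m jog '[[[0.0045,0.0085,0,0,0,0.006],[0.009,0.017,0,0,0,0.0115],[0.0125,0.0255,0,0,0,0.017],[0.0165,0.034,0,0,0,0.023],[0.0205,0.042,0,0,0,0.0285]]]'; python3 - <<'E'
from h import *
c=snap('wrist','w6');cv2.imwrite('pics/w6b.png',cv2.resize(c,(800,600),interpolation=cv2.INTER_CUBIC))
E
```

```text
time_s: 18.1
position: [518.4, 54.7, 5.9]
eef_rot: [0.0, 0.692, 0.722, 0.0]
ft_force: [-2.2, 1.5, -0.1]
opening: 0.1
finger_force: 1.1
```

View pics/w6b.png

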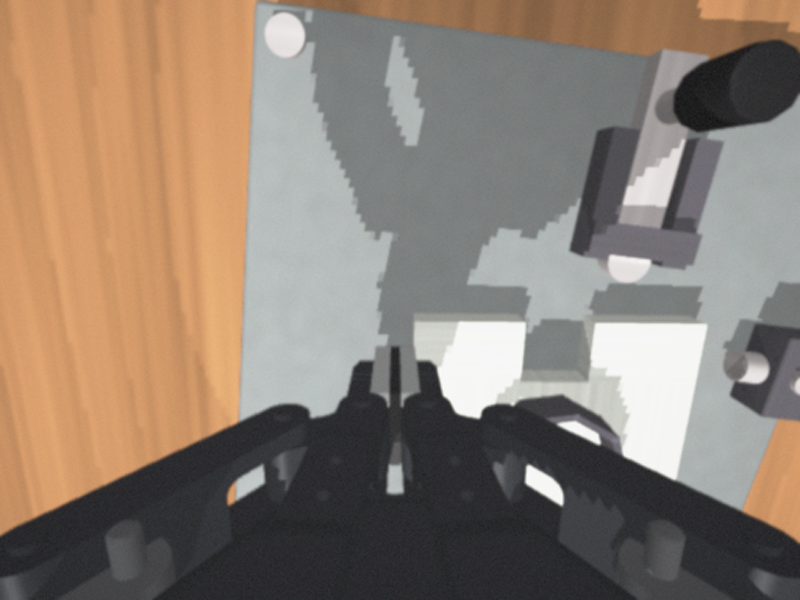

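Wrist view: the plate's near-left corner is at (415,315), its far edge at column ~700 and the button face at ~(733,365). The gap is about 12 mm. I go on in smaller steps.

```bash
python3 -m jog '[[[0.002,0.004,0,0,0,0.0025],[0.004,0.0075,0,0,0,0.005],[0.006,0.011,0,0,0,0.0075],[0.0075,0.015,0,0,0,0.01],[0.0095,0.0185,0,0,0,0.0127]]]'
```

```text
time_s: 18.77
position: [523.8, 57.7, 5.9]
eef_rot: [0.0, 0.706, 0.708, 0.0]
ft_force: [-1.8, 0.7, 0.1]
opening: 0.1
finger_force: 0.8
```

```bash
python3 -m jog '[[[0.001,0.002,0,0,0,0.0015],[0.002,0.004,0,0,0,0.003],[0.003,0.006,0,0,0,0.0045],[0.004,0.008,0,0,0,0.006],[0.005,0.01,0,0,0,0.007]]]'
```

```text
time_s: 19.4
position: [526.7, 59.3, 5.9]
eef_rot: [-0.0, 0.713, 0.701, 0.0]
ft_force: [-1.5, 0.8, 0.2]
opening: -0.2
finger_force: 0.9
```

```bash
python3 -m jog '[[[0,0.001,0,0,0,0.0005],[0.001,0.002,0,0,0,0.001],[0.001,0.003,0,0,0,0.002],[0.002,0.004,0,0,0,0.003],[0.002,0.004,0,0,0,0.003]]]'
```

```text
time_s: 20.02
position: [527.9, 59.8, 5.9]
eef_rot: [0.0, 0.717, 0.697, 0.0]
ft_force: [-1.6, 1.9, -0.8]
opening: -0.4
finger_force: 0.9
```

```bash
python3 -m jog '[[[0,0.001,0,0,0,0.0005],[0.001,0.002,0,0,0,0.001],[0.001,0.003,0,0,0,0.002],[0.002,0.004,0,0,0,0.003],[0.002,0.004,0,0,0,0.003]]]'
```

```text
time_s: 20.65
position: [529.1, 60.4, 5.9]
eef_rot: [0.0, 0.72, 0.694, 0.0]
ft_force: [-2.0, 1.2, 0.3]
opening: -0.0
finger_force: 1.0
```

```bash
python3 -m jog '[[[0,0.001,0,0,0,0.0005],[0.001,0.002,0,0,0,0.001],[0.001,0.003,0,0,0,0.002],[0.002,0.004,0,0,0,0.003],[0.002,0.004,0,0,0,0.003]]]'
```

```text
time_s: 21.28
position: [530.3, 60.9, 5.9]
eef_rot: [0.0, 0.723, 0.691, 0.0]
ft_force: [-1.3, 1.2, 0.2]
opening: 0.0
finger_force: 1.1
```

```bash
python3 -m jog '[[[0,0.001,0,0,0,0.0005],[0.001,0.002,0,0,0,0.001],[0.001,0.003,0,0,0,0.002],[0.0015,0.003,0,0,0,0.002],[0.0015,0.003,0,0,0,0.002]]]'
```

```text
time_s: 21.9
position: [531.3, 61.3, 5.9]
eef_rot: [0.0, 0.725, 0.688, 0.0]
ft_force: [-1.0, 1.0, -0.7]
opening: -0.1
finger_force: 1.1
```

```bash
python3 -m jog '[[[0,0.0005,0,0,0,0.0005],[0.0005,0.001,0,0,0,0.001],[0.001,0.0015,0,0,0,0.001],[0.001,0.002,0,0,0,0.0015],[0.001,0.002,0,0,0,0.0015]]]'
```

```text
time_s: 22.52
position: [531.9, 61.6, 5.9]
eef_rot: [0.0, 0.727, 0.687, 0.0]
ft_force: [-1.5, 1.2, 0.3]
opening: -0.1
finger_force: 1.0
```

```bash
python3 -m jog '[[[0,0.0005,0,0,0,0.0005],[0.0005,0.001,0,0,0,0.001],[0.001,0.0015,0,0,0,0.001],[0.001,0.002,0,0,0,0.0015],[0.001,0.002,0,0,0,0.0015]]]'
```

```text
time_s: 23.15
position: [532.5, 61.9, 5.9]
eef_rot: [-0.0, 0.729, 0.685, 0.0]
ft_force: [-1.5, 1.5, -0.3]
opening: 0.1
finger_force: 1.0
```

```bash
python3 -m jog '[[[0,0.0005,0,0,0,0.0005],[0.0005,0.001,0,0,0,0.001],[0.001,0.0015,0,0,0,0.001],[0.001,0.002,0,0,0,0.0015],[0.001,0.002,0,0,0,0.0015]]]'; python3 - <<'E'
from h import *
c=snap('wrist','w7');cv2.imwrite('pics/w7b.png',cv2.resize(c[190:290,300:500],(800,400),interpolation=cv2.INTER_CUBIC))
E
```

```text
time_s: 23.78
position: [533.1, 62.2, 5.9]
eef_rot: [-0.0, 0.73, 0.683, 0.0]
ft_force: [-2.4, 0.9, 0.7]
opening: -0.0
finger_force: 1.1
```

View pics/w7b.png

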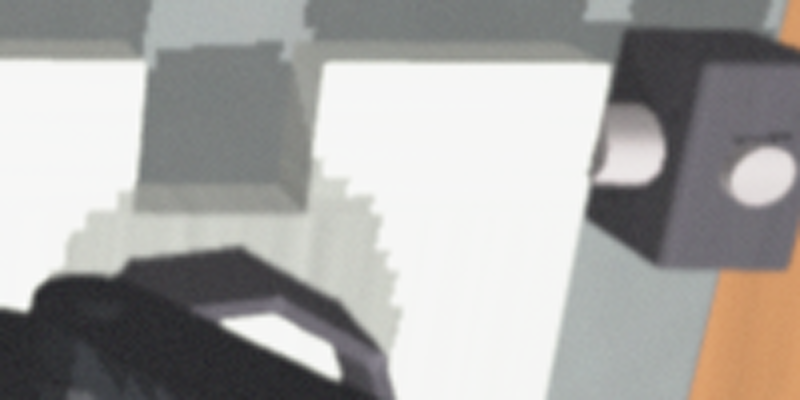

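The crop shows the far edge at (600,130) practically at the button's tip, with the notch facing the bolt. From here I use 0.3 mm steps.

```bash
python3 -m jog '[[[0,0.0003,0,0,0,0.0003],[0,0.0006,0,0,0,0.0005],[0.0005,0.001,0,0,0,0.0007],[0.0005,0.0012,0,0,0,0.0009],[0.0005,0.0012,0,0,0,0.0009]]]'
```

```text
time_s: 24.45
position: [533.3, 62.3, 5.9]
eef_rot: [-0.0, 0.731, 0.682, -0.0]
ft_force: [-3.1, 1.9, 0.9]
opening: 0.0
finger_force: 1.5
```

```bash
python3 -m jog '[[[0,0.0003,0,0,0,0.0003],[0,0.0006,0,0,0,0.0005],[0.0005,0.001,0,0,0,0.0007],[0.0005,0.0012,0,0,0,0.0009],[0.0005,0.0012,0,0,0,0.0009]]]'
```

```text
time_s: 25.08
position: [533.5, 62.3, 5.8]
eef_rot: [-0.0, 0.732, 0.681, -0.0]
ft_force: [-4.5, 0.3, 1.4]
opening: -0.2
finger_force: 2.5
```

```bash
python3 -m jog '[[[0,0.0003,0,0,0,0.0003],[0,0.0006,0,0,0,0.0005],[0.0005,0.001,0,0,0,0.0007],[0.0005,0.0012,0,0,0,0.0009],[0.0005,0.0012,0,0,0,0.0009]]]'
```

```text
time_s: 25.7
position: [533.5, 62.4, 5.8]
eef_rot: [-0.0, 0.733, 0.68, -0.0]
ft_force: [-6.7, 0.4, 1.7]
opening: 0.0
finger_force: 3.0
```

The die is on the button: the motion has stopped and the force is rising at about 6 N/mm. I bring it to 10 N and hold.

```bash
python3 -m jog '[[[0,0.0004,0,0,0,0],[0,0.0008,0,0,0,0],[0,0.0012,0,0,0,0],[0,0.0014,0,0,0,0],[0,0.0014,0,0,0,0]]]'
```

```text
time_s: 26.32
position: [533.6, 62.4, 5.7]
eef_rot: [-0.001, 0.733, 0.68, -0.001]
ft_force: [-6.5, 0.9, 3.4]
opening: 0.1
finger_force: 3.5
```

```bash
python3 -m jog '[[[0,0.0005,0,0,0,0],[0,0.001,0,0,0,0],[0,0.0015,0,0,0,0],[0,0.0018,0,0,0,0],[0,0.0018,0,0,0,0]]]'
```

```text
time_s: 26.95
position: [533.6, 62.4, 5.6]
eef_rot: [-0.001, 0.733, 0.68, -0.001]
ft_force: [-8.8, 1.2, 3.0]
opening: -0.0
finger_force: 4.2
```

```bash
python3 -m jog '[[[0,0.0004,-0.0003,0,0,0],[0,0.0008,-0.0006,0,0,0],[0,0.0012,-0.0008,0,0,0],[0,0.0012,-0.0008,0,0,0],[0,0.0012,-0.0008,0,0,0]]]'
```

```text
time_s: 27.58
position: [533.7, 62.4, 5.7]
eef_rot: [-0.001, 0.733, 0.68, -0.001]
ft_force: [-8.4, 1.1, 2.4]
opening: -0.1
finger_force: 4.4
```

```bash
python3 -m jog '[[[0,0.0002,0,0,0,0],[0,0.0002,0,0,0,0],[0,0.0002,0,0,0,0],[0,0.0002,0,0,0,0],[0,0.0002,0,0,0,0]]]'
```

```text
time_s: 28.2
position: [533.7, 62.4, 5.7]
eef_rot: [-0.001, 0.733, 0.68, -0.001]
ft_force: [-9.2, 1.4, 4.2]
opening: 0.1
finger_force: 4.5
```

```bash
python3 -m jog '[[[0,0.0004,0,0,0,0],[0,0.0008,0,0,0,0],[0,0.0008,0,0,0,0],[0,0.0008,0,0,0,0],[0,0.0008,0,0,0,0]]]'; python3 -m jog '[[[0,0,0,0,0,0],[0,0,0,0,0,0],[0,0,0,0,0,0],[0,0,0,0,0,0],[0,0,0,0,0,0]]]';python3 -m jog '[[[0,0,0,0,0,0],[0,0,0,0,0,0],[0,0,0,0,0,0],[0,0,0,0,0,0],[0,0,0,0,0,0]]]'
```

```text
time_s: 28.82
position: [533.7, 62.4, 5.7]
eef_rot: [-0.001, 0.733, 0.68, -0.001]
ft_force: [-8.7, 2.0, 2.8]
opening: -0.1
finger_force: 4.8
time_s: 29.45
position: [533.7, 62.4, 5.7]
eef_rot: [-0.001, 0.733, 0.68, -0.001]
ft_force: [-9.2, 0.5, 2.5]
opening: 0.1
finger_force: 4.8
time_s: 30.08
position: [533.7, 62.4, 5.6]
eef_rot: [-0.001, 0.733, 0.68, -0.001]
ft_force: [-9.5, 1.7, 2.4]
opening: -0.5
finger_force: 4.8
```

The press-home is held at about 9.5 N for over a second. I retreat and check the clearance to the last.

```bash
python3 -m jog '[[[0,-0.002,0,0,0,0],[0,-0.004,0,0,0,0],[0,-0.012,0,0,0,0],[0,-0.03,0,0,0,0],[0,-0.03,0,0,0,0]]]'; python3 -m jog '[[[0,0,-0.1,0,0,0],[0,0,-0.25,0,0,0],[0,0,-0.4,0,0,0],[0,0,-0.5,0,0,0],[0,0,-0.5,0,0,0]]]'; python3 - <<'E'
from h import *
k=.64
for u,v,z in ((470,182,0),(527,229,0),(551,212,10),(480,155,75),(500,190,30),(455,218,65)): print(u,v,ray('s0',(u*k,v*k),z).round())
c=snap('wrist','w8'); np.save('pics/w8f.npy',c)
cv2.imwrite('pics/w8.png',c)
# dark knob blob
h=cv2.cvtColor(c,cv2.COLOR_BGR2GRAY); n,l,st,ce=cv2.connectedComponentsWithStats((h<35).astype('uint8'))
for i in range(1,n):
    if st[i,4]>60: print(st[i],ce[i].round(1),ray('w8',ce[i],54).round(1))
E
```

```text
time_s: 30.7
position: [527.1, 63.0, 6.4]
eef_rot: [0.0, 0.733, 0.68, 0.0]
ft_force: [-0.0, 0.4, 0.9]
opening: -0.2
finger_force: 0.0
time_s: 31.32
position: [529.0, 63.0, 158.7]
eef_rot: [0.002, 0.733, 0.68, 0.002]
ft_force: [1.3, 0.2, -1.0]
opening: -0.0
finger_force: 0.0
470 182 [536. 294.   0.]
527 229 [705. 257.   0.]
551 212 [723. 319.  10.]
480 155 [545. 308.  75.]
500 190 [614. 289.  30.]
455 218 [602. 141.  65.]
```

```bash
python3 - <<'E'
from h import *
c=np.load('pics/w8f.npy'); p=proj('w8',[598,144,54]);print(p)
h=cv2.cvtColor(c,cv2.COLOR_BGR2GRAY).astype(int)
x,y=p.astype(int); s=h[max(y-36,0):y+36:3,max(x-45,0):x+45:3]
print(max(y-36,0),max(x-45,0))
for r in s: print(''.join('#' if v<45 else '+' if v<75 else '.' for v in r))
E
```

```text
[320.52054849  91.21184012]
55 275
..............................
..............................
..............................
..............................
..............................
..............................
..............................
..............................
..............................
..............++++............
.............#+++++...........
............+++++++...........
............#++++++...........
............+++++++...........
.............+++++............
..............................
..............................
..............................
..............................
..............................
..............................
..............................
..............................
..............................
```

```bash
python3 -m jog '[[[0.13,0.07,0,0,0,0],[0.26,0.14,0,0,0,0],[0.36,0.18,0,0,0,0],[0.408,0.209,0,0,0,0],[0.408,0.209,0,0,0,0]]]'; python3 -m jog '[[[0,0,0.1,0,0,0],[0,0,0.2,0,0,0],[0,0,0.3,0,0,0],[0,0,0.37,0,0,0],[0,0,0.37,0,0,0]]]'
```

```text
time_s: 32.0
position: [598.2, 181.1, 154.3]
eef_rot: [-0.001, 0.733, 0.681, -0.001]
ft_force: [0.6, -0.8, 0.5]
opening: -0.0
finger_force: 0.0
time_s: 32.62
position: [596.3, 179.2, 43.1]
eef_rot: [-0.001, 0.733, 0.68, -0.002]
ft_force: [-0.3, 0.0, -0.3]
opening: -0.0
finger_force: 0.0
```

```bash
python3 -m jog '[[[0,0.005,0.015,0,0,0],[0,0.01,0.03,0,0,0],[0,0.01,0.043,0,0,0],[0,0.01,0.043,0,0,0],[0,0.01,0.043,0,0,0]]]'; python3 -m jog '[[[-0.007,0,0,0,0,0],[-0.014,0,0,0,0,0],[-0.021,0,0,0,0,0],[-0.025,0,0,0,0,0],[-0.028,0,0,0,0,0]]]'
```

```text
time_s: 33.25
position: [601.6, 180.3, 32.4]
eef_rot: [0.0, 0.733, 0.68, 0.0]
ft_force: [-0.2, 0.0, 0.5]
opening: -0.2
finger_force: 0.0
time_s: 33.88
position: [600.9, 171.7, 32.3]
eef_rot: [0.0, 0.733, 0.68, 0.0]
ft_force: [-0.4, 0.2, 0.0]
opening: -0.2
finger_force: 0.0
```

```bash
python3 -m jog '[[[0,0,0.006,0,0,0],[0,0,0.013,0,0,0],[-0.005,0,0.013,0,0,0],[-0.01,0,0.013,0,0,0],[-0.015,0,0.013,0,0,0]]]'; python3 -m jog '[[[-0.003,0,0,0,0,0],[-0.006,0,0,0,0,0],[-0.009,0,0,0,0,0],[-0.012,0,0,0,0,0],[-0.015,0,0,0,0,0]]]'
```

```text
time_s: 34.5
position: [600.6, 167.2, 28.4]
eef_rot: [0.0, 0.733, 0.68, 0.0]
ft_force: [0.2, -0.3, 0.0]
opening: -0.1
finger_force: 0.0
time_s: 35.12
position: [600.2, 163.0, 28.4]
eef_rot: [-0.0, 0.733, 0.68, 0.0]
ft_force: [0.4, 1.6, -0.5]
opening: 0.1
finger_force: 0.8
```

Contact with the knob at y ≈ 163.5, with 1.6 N as expected. I slide the bolt in.

```bash
python3 -m jog '[[[-0.005,0,0,0,0,0],[-0.01,0,0,0,0,0],[-0.015,0,0,0,0,0],[-0.02,0,0,0,0,0],[-0.025,0,0,0,0,0]]]'; python3 -m jog '[[[-0.005,0,0,0,0,0],[-0.01,0,0,0,0,0],[-0.015,0,0,0,0,0],[-0.02,0,0,0,0,0],[-0.025,0,0,0,0,0]]]'
```

```text
time_s: 35.75
position: [599.6, 155.3, 28.3]
eef_rot: [-0.0, 0.733, 0.68, -0.0]
ft_force: [-0.6, 1.8, -0.1]
opening: 0.4
finger_force: 0.8
time_s: 36.38
position: [599.0, 147.8, 28.3]
eef_rot: [-0.0, 0.733, 0.68, -0.0]
ft_force: [-0.1, 1.2, -0.2]
opening: -0.3
finger_force: 0.8
```

```bash
python3 -m jog '[[[-0.005,0,0,0,0,0],[-0.01,0,0,0,0,0],[-0.015,0,0,0,0,0],[-0.02,0,0,0,0,0],[-0.025,0,0,0,0,0]]]'
```

```text
time_s: 37.0
position: [598.5, 140.3, 28.3]
eef_rot: [-0.0, 0.733, 0.68, -0.0]
ft_force: [-0.5, 2.1, 0.1]
opening: 0.1
finger_force: 0.8
```

```bash
python3 -m jog '[[[-0.004,0,0,0,0,0],[-0.008,0,0,0,0,0],[-0.012,0,0,0,0,0],[-0.014,0,0,0,0,0],[-0.015,0,0,0,0,0]]]'
```

```text
time_s: 37.62
position: [598.2, 135.9, 28.3]
eef_rot: [-0.0, 0.733, 0.68, -0.0]
ft_force: [-0.7, 0.9, 0.3]
opening: 0.0
finger_force: 0.8
```

```bash
python3 -m jog '[[[-0.002,0,0,0,0,0],[-0.004,0,0,0,0,0],[-0.006,0,0,0,0,0],[-0.008,0,0,0,0,0],[-0.009,0,0,0,0,0]]]'
```

```text
time_s: 38.25
position: [598.0, 133.7, 28.4]
eef_rot: [-0.0, 0.733, 0.68, 0.0]
ft_force: [-1.2, 6.0, 1.0]
opening: 0.0
finger_force: 2.6
```

```bash
python3 -m jog '[[[-0.001,0,0,0,0,0],[-0.002,0,0,0,0,0],[-0.003,0,0,0,0,0],[-0.004,0,0,0,0,0],[-0.004,0,0,0,0,0]]]'
```

```text
time_s: 38.88
position: [598.0, 133.6, 28.4]
eef_rot: [-0.001, 0.733, 0.68, 0.001]
ft_force: [-0.5, 9.7, -0.3]
opening: 0.2
finger_force: 4.6
```

```bash
python3 -m jog '[[[-0.001,0,0,0,0,0],[-0.002,0,0,0,0,0],[-0.003,0,0,0,0,0],[-0.004,0,0,0,0,0],[-0.004,0,0,0,0,0]]]'
```

```text
time_s: 39.5
position: [598.0, 133.5, 28.5]
eef_rot: [-0.002, 0.733, 0.681, 0.002]
ft_force: [0.0, 13.7, 0.2]
opening: 0.4
finger_force: 6.9
```

```bash
python3 -m jog '[[[-0.001,0,0,0,0,0],[-0.002,0,0,0,0,0],[-0.003,0,0,0,0,0],[-0.003,0,0,0,0,0],[-0.003,0,0,0,0,0]]]'
```

```text
time_s: 40.12
position: [598.0, 133.5, 28.5]
eef_rot: [-0.002, 0.732, 0.681, 0.002]
ft_force: [0.4, 17.8, -1.1]
opening: -0.1
finger_force: 8.6
```

The bolt is hard against its end after about 34 mm. I let go, back off, raise and check numerically.

```bash
python3 -m jog '[[[0.004,0,0,0,0,0],[0.01,0,0,0,0,0],[0.03,0,0,0,0,0],[0.06,0,0,0,0,0],[0.08,0,0,0,0,0]]]'; python3 -m jog '[[[0,0,-0.1,0,0,0],[0,0,-0.25,0,0,0],[0,0,-0.4,0,0,0],[0,0,-0.5,0,0,0],[0,0,-0.5,0,0,0]]]';  python3 -m jog '[[[-0.15,-0.05,0,0,0,0],[-0.3,-0.15,0,0,0,0],[-0.4,-0.25,0,0,0,0],[-0.4,-0.25,0,0,0,0],[-0.4,-0.25,0,0,0,0]]]'; python3 - <<'E'
from h import *
c=snap('wrist','w9'); p=proj('w9',[595,112,54]); print('knob exp',p)
h=cv2.cvtColor(c,cv2.COLOR_BGR2GRAY).astype(int)
x,y=p.astype(int); a,b=max(y-40,0),max(x-50,0); s=h[a:y+90:3,b:x+60:3]
print(a,b)
for r in s: print(''.join('#' if v<60 else '+' if v<100 else 'o' if v>215 else '.' for v in r))
B=(583,4.8); 
for n,q in dict(k0=[598,144.5,65],k1=[595.3,110.6,65]).items(): print(n,proj('w9',q))
E
```

```text
time_s: 40.75
position: [599.7, 154.3, 28.4]
eef_rot: [0.0, 0.733, 0.68, 0.0]
ft_force: [0.2, -0.1, 0.0]
opening: -0.1
finger_force: 0.0
time_s: 41.38
position: [601.2, 154.2, 181.0]
eef_rot: [0.001, 0.733, 0.68, 0.002]
ft_force: [0.2, 0.3, 0.5]
opening: -0.1
finger_force: 0.0
time_s: 42.0
position: [516.0, 40.0, 177.9]
eef_rot: [-0.0, 0.733, 0.68, 0.0]
ft_force: [0.8, -0.3, 0.2]
opening: -0.0
finger_force: 0.0
knob exp [326.85666443 101.51230842]
61 276
.....................................
....................................o
....................................o
.....................................
.....................................
.....................................
..................+++................
..........+.......++.................
..........+.......++.................
..........+.......++.................
..........+...o..+##+................
..........+....######................
..........+...+#+####................
..........+...##+####................
..............#######................
..........+....##+##.................
..........+.....++...............
[... 392 characters left out ...]
oooo..oooo.ooooooooooo..+.....
ooooooooooo..ooo..ooooooooooo........
ooooooooooo.......ooooooooooooo...oo.
oooooooooo........ooooooooooooo......
oooooooooo..........ooooooooo.++.....
oooooooooo..........ooooooooo.++.....
oooooooo............ooooooooo........
oooooooo...+++.......oooooooo........
ooooooo..++.ooooo....oooooooo........
ooooooo.++oooooooo...oooooooo........
ooooooo++oooooooooo+.ooooooo.........
oooooo..ooooooooooo..ooooooo.........
oooooo..ooooooooooo..ooooooo.........
oooooo..oooooooooooo+ooooooo.........
oooooo+.oooooooooooo+.oooooo.........
oooooo+.ooooooooooo.+.oooooo.........
oooooo+..oooooooooo.+ooooooo.........
k0 [332.9258107   63.96472255]
k1 [330.14046995 102.49605136]
```

```bash
python3 -c "
from cell import order
print(order.job_done())"
```

```text
the job is handed in; nothing more can be done
None
```

I turned the die home against the button, held it there at about 9.5 N for over a second, slid the bolt about 34 mm to its hard end with at most about 18 N, let go, and handed the job in at about 42 s.

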